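# Unclamp the board, lay it on the sanding box and set the air gate

### The arm

A 6-joint arm with a two-finger parallel gripper is mounted at the origin on the work surface. World frame = base frame: x ahead of the robot, y to its left, z up, the work surface at z = 0. Lengths are in m, angles in rad, forces in N, time in s.
With the tool pointing down it reaches from about 0.2 to 0.875 m from the base axis. Payload 3.4 kg.
Tool frame: the origin (TCP) lies at the very end of the fingers, on their centre line; the grasp point (between the pads) lies 19 mm behind it; z points along the fingers, y is the line along which they close (so a half turn about z gives the same grasp; the last joint's range is limited). The gripper opens to 94 mm and grips with 3 to 60 N. Pads are 16 mm wide; open, the fingers measure 119 mm over their backs; the gripper's body (75 mm by 177 mm) begins 78 mm behind the grasp point.
Start: joints at [1.025, 0.276, 1.505, -0, 1.361, -0.121], TCP at [0.237, 0.524, 0.205] pointing down, gripper open.
Joint ranges: [-2.89, 2.89], [-0.75, 2.08], [0.22, 2.7], [-1.18, 4.32], [0.11, 2.71], [-2.7, 2.7]. Speed limits (rad/s): [2.57, 2.57, 3.14, 3.14, 3.14, 3.14].

### API

Orientations are given as a 3x3 rotation matrix whose columns are the frame's x, y, z axes.
In Python, from cell import env gives the robot as it stands.
- The arm moves only by the tool apply_moves, never from a script. Its argument "motion" is a list of rows, each an object of numbers: "dx", "dy", "dz": the shift along the tool's x, y, z in units of 250 mm (1.0 is 250 mm); "wx", "wy", "wz": the turn, a rotation vector about the tool's x, y, z in units of 90 degrees (1.0 is 90 degrees); "claw": the gripper's target within -1 to 1 (shut at 1, half-way at 0, fully open at -1). In form: [{"dx": .., "dy": .., "dz": .., "wx": .., "wy": .., "wz": .., "claw": ..}, ...]. A call has 1 to 12 rows; each row is the pose to reach, as a shift and turn from the pose commanded when the call began, along the tool's axes at that moment; what a row does not reach only later rows make up. A row lasts 1/10 s, in which the tool goes at most 50 mm and 8.59 degrees, less where a joint would pass 70% of its speed; a pose out of reach is approached as far as the arm can. A call with a number of a shift or a turn outside -1 to 1 is refused whole. A call with a gripper value outside its range is refused whole. The fingers move at their own pace and stop on an object; "grip_force" is the grip in N (left out, the last holds). Time passes only in rows, so rows that repeat a pose let the fingers close. It gives the time, the measured TCP pose, the force, the opening and the grip force at its end, in the units of the state.
- env.observe(): the state, without advancing time (a new reading comes with each control period).
- env.snapshot(name): name is "scene" or "top" or "wrist"; returns a dict with "frame" (384x512x3 uint8, red, green, blue), "mtx" (3x3 intrinsics, pixels), "rvec" (rotation vector, rad) and "tvec" (3), from world to camera coordinates, as OpenCV has them. Camera axes: x right, y down, z forward; pixel columns grow to the right and rows downward; lengths in m; the calibration is good to about 2 mm. A picture is of the moment at which its call begins. There is no depth.
- env.hand_in(): hands the job in; it is judged then, once.
The state is a dict: "t": time; "qpos": joint angles; "joint_vel": joint speeds; "joint_efforts": joint torques, N m; "tcp_pos": TCP position; "ee_rot": TCP orientation; "force": force on the tool from outside, world axes, zero at the start; "ft_torque": the same for the moment, N m; "opening": finger opening in m; "grip_force": force on a finger pad.
Only numpy, scipy, OpenCV 4.12 (cv2) and the standard library are available. Lean on these libraries where they do the work, as an engineer would, in place of code of your own. Each camera call takes 0.05 s, during which the arm holds its last target. There are 200 camera calls.

### The job

Pull the vise's sliding jaw open nearly all the way, lift the finished board out and lay it down flat on its wide face on the bench, let go, then take it again by its long edges and set it flat, square and centred on the perforated top of the sanding box. Last, pull the stiff air gate of the sanding box open until its handle is level with the index post beside it. Do not drop the board or disturb the other things on the bench, and leave everything released.

Things in the scene. Friction and masses are not known exactly. Their poses are not given: they have to be found in the camera images.
- vise: Low bench vise fixed to the bench, on the left or right: dark base plate 220 (x) x 130 (y) x 12 high, origin at the centre of its underside. Its -x axis points towards the robot's side (yaw up to 12 degrees). Fixed jaw at its +x end (x +60 to +100 mm, top 32 mm above the bench), sliding jaw nearer the robot.
- jaw_handle (a point): Centre of the handle on the sliding jaw, moving with it: upright steel bar 14 (vise x) x 64 (vise y) x 36 high, centre 50 mm above the bench, top 68. The jaw block is 60 long, top 32 mm above the bench; 46 mm lie clear between handle and board when shut. Axes as the vise's.
- jaw (a joint): Opening of the sliding jaw in m, 0 shut to 0.060 fully open; it slides along the vise's -x axis against about 7 N of friction and stays where it is left.
- board_mid (a point): Centre of the finished board: pale wood, 22 thick (its x) x 150 long (its y) x 62 wide (its z), 0.15 kg. Starts on edge in the vise, length along the vise's y, lower edge 12 and upper edge 74 mm above the bench, 42 mm above the jaws. Lying flat, its x is vertical and its centre 11 mm up. Stood on edge on the bench it stays up, and tips over flat if pushed near its top.
- box: Downdraft sanding box fixed to the bench, on the left or right: brown wood, 220 (x) x 300 (y) x 60 high, origin at the centre of its underside. Its -x axis points towards the robot's side (yaw up to 12 degrees). Perforated area at its -y side, air gate at its +y side. Midway between box and vise the bench is clear for 160 x 200.
- grille (a point): Middle of the perforated area (about 180 x 175, level, no rim) on top of the sanding box, on its surface 60 mm above the bench, at box x 0, y -60 mm. Axes as the box's.
- gate_handle (a point): Centre of the air gate's handle: upright black bar 16 (box x) x 60 (box y) x 36 high on the front end of a steel slide plate; centre 85.5 mm above the bench, top 103.5. The plate (88 wide, top 67.5 mm up) slides between two 10 mm high rails over a round dark port, which it uncovers. Axes as the box's.
- gate (a joint): Opening of the air gate in m: 0 shut to 0.100 fully open; it starts shut or slightly open, slides along the box's -x axis against about 13 N of friction and stays where it is left.
- index_top (a point): Top of the fixed aluminium index post (6 mm blade on a 24 mm foot) on the outer rail beside the gate, 104 mm above the bench, 51 mm to the box's +y side of the handle's middle. Axes as the box's. The gate is set when the handle's middle has the same x in the box's frame as this post (45 to 75 mm open).
- sanding_block: Bystander, leave alone: cork sanding block, 60 x 110 x 34, lying on the bench; origin at the centre of its underside.
- tape_roll: Bystander, leave alone: roll of masking tape lying flat, 84 across and 24 high; origin under its centre.
- mallet: Bystander, leave alone: wooden mallet about 260 long, lying; origin on its underside.
- glue_bottle: Bystander, leave alone: white glue bottle, 64 across and 120 tall, standing; origin under its centre.
- offcut: Bystander, leave alone: square timber offcut, 110 x 45 x 45, lying; origin under its centre.
- tin_cup: Bystander, leave alone: open steel cup, 76 across and 90 tall, standing; origin under its centre.
- stop_bar: Bystander, leave alone: aluminium bar, 160 x 30 x 20, lying; origin under its centre.
Things that resemble listed ones, but are neither listed nor needed, are in the scene too. Leave any red look-alike of the part that bears board_mid alone.

How it is judged:
On the way, in this order (a step that is already met when the one before it is completed fails the run):
1. the vise's jaw is open by more than 35 mm (value of joint jaw above 0.035 m), for 0.1 s.
2. the board lies flat on the bench, let go ((angle between board_mid's own x axis and vertical below 0.12 rad or angle between board_mid's own x axis and vertical above 3.02 rad) and height (world z) of board_mid below 0.018 m and contact force between the fingers and board below 0.1 N and linear speed of board below 0.03 m/s), for 0.2 s.
3. the board lies flat, square and centred on the perforated top, let go ((angle between board_mid's own x axis and vertical below 0.12 rad or angle between board_mid's own x axis and vertical above 3.02 rad) and (angle between the y axis of board_mid and the x axis of grille, either way round below 0.26 rad or angle between the y axis of board_mid and the y axis of grille, either way round below 0.26 rad) and x of board_mid in the frame of grille between -0.025 and 0.025 m and y of board_mid in the frame of grille between -0.025 and 0.025 m and z of board_mid in the frame of grille between 0.005 and 0.016 m and contact force between the fingers and board below 0.1 N and linear speed of board below 0.03 m/s), for 0.2 s.
4. the gate's handle is level with the index post (x of gate_handle in the frame of index_top between -0.007 and 0.007 m), for 0.2 s.
At the end, for the whole second after the job is handed in: Board flat and at rest on the sanding box, centre within 25 mm of the middle of the perforated area along each box axis, length within 15 degrees of a box edge; middle of the gate handle within 7 mm of the index post along the slide; vise jaw more than 35 mm open; nothing held (all of step 3 and all of step 4 and value of joint jaw above 0.035 m and velocity of joint gate between -0.01 and 0.01 m/s); the robot touches nothing.
It fails at once if a bystander is moved by more than 40 mm (distance of any of sanding_block, tape_roll, mallet, glue_bottle, offcut, tin_cup, stop_bar from where it was at the start of the episode above 0.04 m).
It fails at once if the board is dropped or thrown (faster than 1.5 m/s) (linear speed of board above 1.5 m/s).
It also fails if it takes over 72 s, if anything falls off the work surface, if the arm or the gripper's body presses on something with over 40 N, if the wrist force passes 120 N, or if a joint passes its speed limit or range.

## Working session

There is one attempt and no reset: what is moved stays moved. The work goes in short steps, Python scripts to look and compute and a tool call to move; the robot and the scene stay as the last step left them, time stands still between calls to the robot, and variables do not carry over. Pictures are saved under pics/ and viewed, at most 12 in all, crops included, and the job is handed in when it is done.

Besides the shell and the picture viewer there is one more tool, called after ">>>" by a JSON object that holds its "method" and its "body". apply_moves: Moves the arm, as the interface text tells. Shifts and turns lie within -1 to 1; 1 stands for 250 mm of shift or 90 degrees of turn. Its arguments: {"type":"object","properties":{"motion":{"type":"array"},"grip_force":{"type":"number"}},"required":["motion"]}

```bash
ls; mkdir -p pics; cat > h.py <<'E'
import numpy as np, cv2
from cell import env
def snap(n,f,crop=None,s=1):
    d=env.snapshot(n); im=d["frame"][:,:,::-1]
    np.savez('pics/'+f+'.npz',**{k:d[k] for k in("mtx","rvec","tvec","frame")})
    if crop: x0,y0,x1,y1=crop; im=im[y0:y1,x0:x1]
    im=cv2.resize(im,None,fx=s,fy=s,interpolation=cv2.INTER_CUBIC); cv2.imwrite('pics/'+f+'.png',im)
def recrop(f,g,crop,s):
    im=np.load('pics/'+f+'.npz')["frame"][:,:,::-1]; x0,y0,x1,y1=crop
    cv2.imwrite('pics/'+g+'.png',cv2.resize(im[y0:y1,x0:x1],None,fx=s,fy=s,interpolation=cv2.INTER_CUBIC))
def px2w(f,uv,z):
    d=np.load('pics/'+f+'.npz'); R=cv2.Rodrigues(d["rvec"])[0]; t=d["tvec"].ravel()
    uv=np.atleast_2d(np.array(uv,float)); o=-R.T@t
    r=(R.T@np.linalg.inv(d["mtx"])@np.c_[uv,np.ones(len(uv))].T).T
    z=np.broadcast_to(z,len(uv)); return o+r*((z-o[2])/r[:,2])[:,None]
def w2px(f,p):
    d=np.load('pics/'+f+'.npz'); return cv2.projectPoints(np.atleast_2d(np.array(p,float)),d["rvec"],d["tvec"],d["mtx"],None)[0][:,0]
def move(p,yaw=None):
    "units to reach TCP p with tool-down yaw (angle of tool y axis in world, mod 180)"
    s=env.observe(); R=np.array(s["ee_rot"]); d=R.T@(np.array(p)-s["tcp_pos"])/0.25
    return d
E
python3 - <<'E'
from h import *
snap("top","top1",None,1.5); snap("scene","sc1",None,1.5)
s=env.observe(); print({k:np.round(v,3).tolist() for k,v in s.items()})
E
```

```text
pics
{'t': 0.1, 'qpos': [1.025, 0.277, 1.506, -0.0, 1.361, -0.121], 'joint_vel': [-0.001, -0.003, -0.003, 0.002, -0.001, -0.001], 'joint_efforts': [0.002, -40.546, -23.778, 0.071, 0.03, -0.0], 'tcp_pos': [0.237, 0.523, 0.205], 'ee_rot': [[-0.911, 0.412, -0.001], [0.412, 0.911, -0.001], [0.0, -0.002, -1.0]], 'force': [-0.332, -0.466, -0.272], 'ft_torque': [0.005, 0.013, 0.004], 'grip_force': 0.0, 'opening': 0.094}
```

View pics/top1.png

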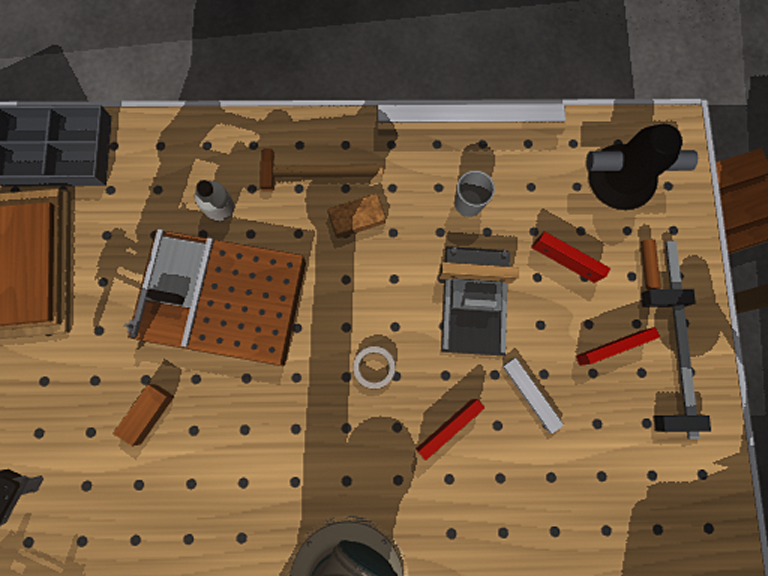

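View pics/sc1.png

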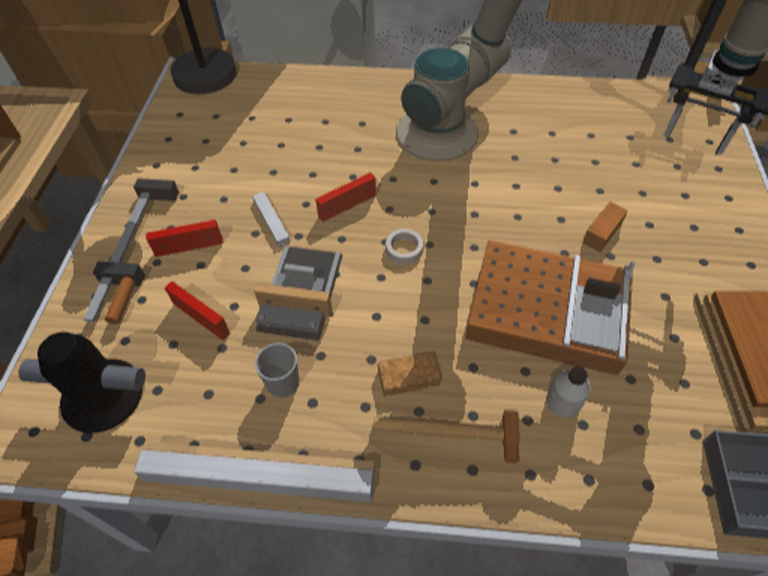

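The top view shows the vise at about (478,300), the box at (220,297), and the clear area between them around (350,300). The tape roll is at (375,367). I'll enlarge the vise and the box.

```bash
python3 - <<'E'
from h import *
recrop("top1","a",(284,150,354,242),6)
recrop("top1","b",(82,148,208,248),6)
E
```

```text
(no output)
```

View pics/a.png

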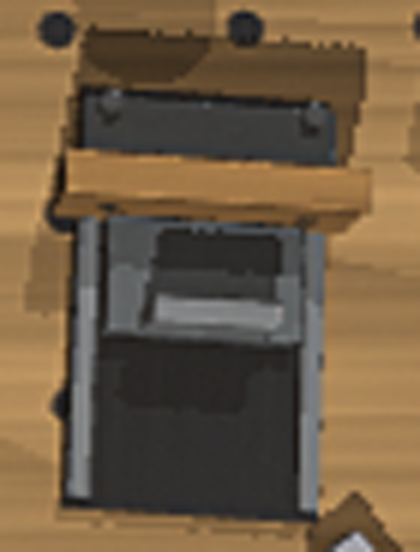

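View pics/b.png

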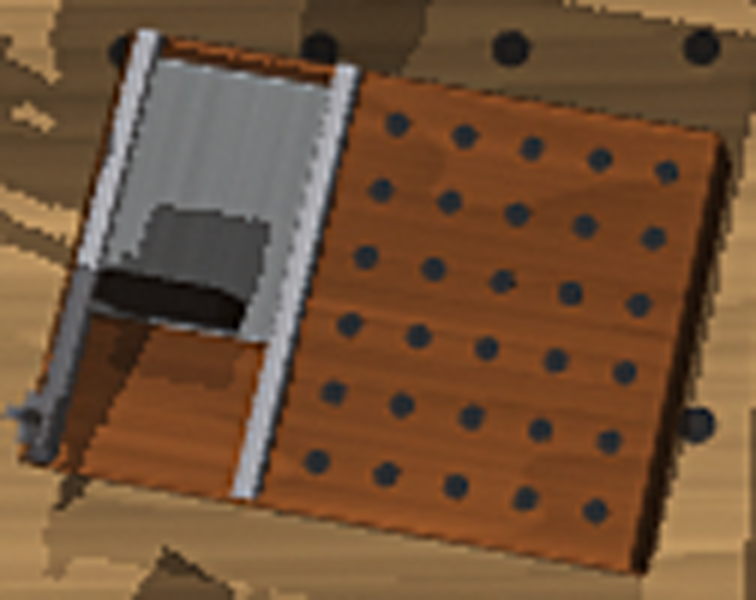

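```bash
cat >> h.py <<'E'
def A(p): return np.array(p,float)/6+[284,150]
def B(p): return np.array(p,float)/6+[82,148]
E
python3 - <<'E'
from h import *
np.set_printoptions(precision=4,suppress=True)
b=px2w("top1",A([(68,150),(372,172),(368,214),(62,194)]),.074); print("board",b,b.mean(0))
e=b[0]+b[3]-b[1]-b[2]; print("len",np.linalg.norm(e)/2,"yaw",np.degrees(np.arctan2(-e[0],e[1])))
h=px2w("top1",A([(157,295),(285,305),(282,328),(153,320)]),.068); print("handle",h,h.mean(0))
e=h[0]+h[3]-h[1]-h[2]; print(np.linalg.norm(e)/2,np.degrees(np.arctan2(-e[0],e[1])))
p=px2w("top1",A([(62,508),(318,520)]),.012); print("plate",p,np.degrees(np.arctan2(-(p[0]-p[1])[0],(p[0]-p[1])[1])))
c=px2w("top1",B([(722,137),(640,573),(22,458)]),.06); print("box",c)
e=c[0]-c[1]; print("x edge",np.linalg.norm(e),np.degrees(np.arctan2(e[1],e[0]))); e2=c[2]-c[1]; print(np.linalg.norm(e2),np.degrees(np.arctan2(-e2[0],e2[1])))
g=px2w("top1",B([(397,124),(667,171),(596,511),(316,462)]),.06); print("grid",g.mean(0)); e=g[0]+g[1]-g[2]-g[3]; th=np.arctan2(e[1],e[0]);print("yaw",np.degrees(th), np.linalg.norm(g[0]-g[1]),np.linalg.norm(g[0]-g[3]))
ctr=(c[0]+c[2])/2; R=np.array([[np.cos(th),-np.sin(th)],[np.sin(th),np.cos(th)]]); print("ctr",ctr,"grille",ctr[:2]+R@[0,-.06])
print("gate", px2w("top1",B([(168,292)]),.1035), "post",px2w("top1",B([(12,412)]),.104))
d=np.load("pics/top1.npz");RR=cv2.Rodrigues(d["rvec"])[0];print("cam",-RR.T@d["tvec"].ravel())
E
```

```text
board [[ 0.5968 -0.195   0.074 ]
 [ 0.5842 -0.3443  0.074 ]
 [ 0.5632 -0.3411  0.074 ]
 [ 0.5748 -0.1913  0.074 ]] [ 0.5798 -0.2679  0.074 ]
len 0.1500718009363656 yaw -4.619023308670552
handle [[ 0.5251 -0.2367  0.068 ]
 [ 0.5195 -0.2992  0.068 ]
 [ 0.5081 -0.2971  0.068 ]
 [ 0.5128 -0.2343  0.068 ]] [ 0.5164 -0.2668  0.068 ]
0.06287232570388476 -4.706918276025432
plate [[ 0.4265 -0.1938  0.012 ]
 [ 0.4188 -0.3229  0.012 ]] -3.415694992380754
box [[0.6157 0.0802 0.06  ]
 [0.4015 0.1168 0.06  ]
 [0.4603 0.4134 0.06  ]]
x edge 0.21728215312490712 -9.692375909887353
0.30244595011314773 -11.199837608562907
grid [0.5276 0.1899 0.06  ]
yaw -10.739886393925854 0.13612124647879534 0.17038279249777183
ctr [0.538  0.2468 0.06  ] grille [0.5268 0.1879]
gate [[0.5325 0.3328 0.1035]] post [[0.4767 0.4009 0.104 ]]
cam [ 0.3384 -0.0482  1.1518]
```

>>> {"method": "apply_moves", "body": {"motion": [{"dx":-0.74,"dy":-0.73,"dz":0,"wz":0.5},{"dx":-0.74,"dy":-0.73,"dz":0,"wz":0.5},{"dx":-0.74,"dy":-0.73,"dz":0,"wz":0.5},{"dx":-0.74,"dy":-0.73,"dz":0,"wz":0.5},{"dx":-0.74,"dy":-0.73,"dz":0,"wz":0.5},{"dx":-0.74,"dy":-0.73,"dz":0,"wz":0.5},{"dx":-0.74,"dy":-0.73,"dz":0,"wz":0.5}]}}

```text
invalid input
```

```bash
cat >> h.py <<'E'
def cmd(p,yaw,lab=""):
    s=env.observe(); R=np.array(s["ee_rot"]); d=R.T@(np.array(p)-s["tcp_pos"])/0.25
    ang=np.degrees(np.arctan2(R[1,1],R[0,1])); t=(yaw-ang+90)%180-90
    c,sn=np.cos(np.radians(yaw)),np.sin(np.radians(yaw))
    G=np.array([[sn,c,0],[-c,sn,0],[0,0,-1.]]).T if False else np.column_stack([[sn,-c,0],[c,sn,0],[0,0,-1]])
    if (G[:,1]@R[:,1])<0: G[:,:2]*=-1
    w=cv2.Rodrigues(R.T@G)[0].ravel()/(np.pi/2)
    print(lab,"dxyz",np.round(d,3),"w",np.round(w,3),"rows",round(np.linalg.norm(d)*5,1),"ang",round(ang,1))
E
python3 - <<'E'
from h import *
print(env.observe()["t"],env.observe()["tcp_pos"])
cmd([.43,.04,.2],-4.6); cmd([.516,-.267,.2],-4.6)
print(px2w("top1",np.array([(375,367),(357,215)])/1.5,.03))
E
```

```text
0.1 [0.2367317  0.52346316 0.20471589]
 dxyz [-1.501 -1.443  0.021] w [-0.818 -0.575  0.   ] rows 10.4 ang 65.7
 dxyz [-2.321 -2.42   0.022] w [-0.818 -0.575  0.   ] rows 16.8 ang 65.7
[[ 0.39741126 -0.05928409  0.03      ]
 [ 0.71033419 -0.02590545  0.03      ]]
```

>>> {"method": "apply_moves", "body": {"motion": [{"dx":-0.74,"dy":-0.73,"dz":0,"wx":0,"wy":0,"wz":0.5,"claw":-1},{"dx":-0.74,"dy":-0.73,"dz":0,"wx":0,"wy":0,"wz":0.5,"claw":-1},{"dx":-0.74,"dy":-0.73,"dz":0,"wx":0,"wy":0,"wz":0.5,"claw":-1},{"dx":-0.74,"dy":-0.73,"dz":0,"wx":0,"wy":0,"wz":0.5,"claw":-1},{"dx":-0.74,"dy":-0.73,"dz":0,"wx":0,"wy":0,"wz":0.5,"claw":-1},{"dx":-0.74,"dy":-0.73,"dz":0,"wx":0,"wy":0,"wz":0.5,"claw":-1},{"dx":-0.74,"dy":-0.73,"dz":0,"wx":0,"wy":0,"wz":0.5,"claw":-1}]}}

```text
t: 0.8
tcp_pos: [0.3307, 0.2803, 0.2054]
ee_rot: [[-0.35, 0.937, -0.0], [0.937, 0.35, 0.0], [0.0, -0.0, -1.0]]
force: [-0.1, -0.6, -0.8]
opening: 0.0942
grip_force: 0.0
```

```bash
sed -i 's/^    G=.*/    G=np.column_stack([[-sn,c,0],[c,sn,0],[0,0,-1]])/' h.py
python3 - <<'E'
from h import *
print(env.observe()["t"],env.observe()["tcp_pos"])
cmd([.43,.04,.2],-4.6); cmd([.516,-.267,.2],-4.6)
E
```

```text
0.8 [0.33066677 0.28032483 0.20544151]
 dxyz [-1.04   0.036  0.021] w [-0.    -0.     0.279] rows 5.2 ang 20.5
 dxyz [-2.31  -0.072  0.021] w [-0.    -0.     0.279] rows 11.6 ang 20.5
```

>>> {"method": "apply_moves", "body": {"motion": [{"dx":-1,"dy":0,"dz":0.02,"wx":0,"wy":0,"wz":0.279,"claw":-1},{"dx":-1,"dy":0,"dz":0.02,"wx":0,"wy":0,"wz":0.279,"claw":-1},{"dx":-1,"dy":0,"dz":0.02,"wx":0,"wy":0,"wz":0.279,"claw":-1},{"dx":-1,"dy":0,"dz":0.02,"wx":0,"wy":0,"wz":0.279,"claw":-0.4},{"dx":-1,"dy":0,"dz":0.02,"wx":0,"wy":0,"wz":0.279,"claw":-0.2}]}}

```text
t: 1.3
tcp_pos: [0.4195, 0.0477, 0.2005]
ee_rot: [[0.074, 0.997, 0.001], [0.997, -0.074, 0.002], [0.002, 0.001, -1.0]]
force: [0.5, 0.3, -0.1]
opening: 0.0813
grip_force: 0.0
```

>>> {"method": "apply_moves", "body": {"motion": [{"dx":-1,"dy":0.2,"dz":0,"wx":0,"wy":0,"wz":0,"claw":-0.1},{"dx":-1,"dy":0.2,"dz":0,"wx":0,"wy":0,"wz":0,"claw":-0.1},{"dx":-1,"dy":0.2,"dz":0,"wx":0,"wy":0,"wz":0,"claw":-0.1},{"dx":-1,"dy":0.2,"dz":0,"wx":0,"wy":0,"wz":0,"claw":-0.1},{"dx":-1,"dy":0.2,"dz":0,"wx":0,"wy":0,"wz":0,"claw":-0.1},{"dx":-1,"dy":0.2,"dz":0,"wx":0,"wy":0,"wz":0,"claw":-0.1}]}}

```text
t: 1.9
tcp_pos: [0.4515, -0.2097, 0.1999]
ee_rot: [[0.079, 0.997, 0.001], [0.997, -0.079, -0.002], [-0.002, 0.001, -1.0]]
force: [-1.0, 0.6, -1.2]
opening: 0.0519
grip_force: 0.0
```

```bash
python3 - <<'E'
from h import *
s=env.observe();print(s["t"],s["tcp_pos"],s["opening"])
cmd([.516,-.267,.12],-4.6);cmd([.516,-.267,.045],-4.6)
E
```

```text
1.9 [ 0.45151488 -0.20974498  0.19989654] 0.05185055976745418
 dxyz [-0.207  0.275  0.32 ] w [0.001 0.001 0.001] rows 2.4 ang -4.5
 dxyz [-0.207  0.274  0.62 ] w [0.001 0.001 0.001] rows 3.5 ang -4.5
```

>>> {"method": "apply_moves", "body": {"motion": [{"dx":-0.207,"dy":0.275,"dz":0.1,"wx":0,"wy":0,"wz":0,"claw":-0.1},{"dx":-0.207,"dy":0.275,"dz":0.1,"wx":0,"wy":0,"wz":0,"claw":-0.1},{"dx":-0.207,"dy":0.275,"dz":0.2,"wx":0,"wy":0,"wz":0,"claw":-0.1},{"dx":-0.207,"dy":0.275,"dz":0.35,"wx":0,"wy":0,"wz":0,"claw":-0.1},{"dx":-0.207,"dy":0.275,"dz":0.5,"wx":0,"wy":0,"wz":0,"claw":-0.1},{"dx":-0.207,"dy":0.275,"dz":0.6,"wx":0,"wy":0,"wz":0,"claw":-0.1},{"dx":-0.207,"dy":0.275,"dz":0.628,"wx":0,"wy":0,"wz":0,"claw":-0.1},{"dx":-0.207,"dy":0.275,"dz":0.628,"wx":0,"wy":0,"wz":0,"claw":0.4},{"dx":-0.207,"dy":0.275,"dz":0.628,"wx":0,"wy":0,"wz":0,"claw":1},{"dx":-0.207,"dy":0.275,"dz":0.628,"wx":0,"wy":0,"wz":0,"claw":1},{"dx":-0.207,"dy":0.275,"dz":0.628,"wx":0,"wy":0,"wz":0,"claw":1},{"dx":-0.207,"dy":0.275,"dz":0.628,"wx":0,"wy":0,"wz":0,"claw":1}], "grip_force": 20}}

```text
t: 3.1
tcp_pos: [0.5164, -0.2632, 0.0448]
ee_rot: [[0.079, 0.997, 0.007], [0.997, -0.079, -0.002], [-0.001, 0.007, -1.0]]
force: [7.8, 0.7, -2.6]
opening: 0.0152
grip_force: 3.5
```

>>> {"method": "apply_moves", "body": {"motion": [{"dx":0,"dy":0,"dz":0,"wx":0,"wy":0,"wz":0,"claw":1},{"dx":0,"dy":0,"dz":0,"wx":0,"wy":0,"wz":0,"claw":1},{"dx":0,"dy":-0.04,"dz":0,"wx":0,"wy":0,"wz":0,"claw":1},{"dx":0,"dy":-0.08,"dz":0,"wx":0,"wy":0,"wz":0,"claw":1},{"dx":0,"dy":-0.12,"dz":0,"wx":0,"wy":0,"wz":0,"claw":1},{"dx":0,"dy":-0.16,"dz":0,"wx":0,"wy":0,"wz":0,"claw":1},{"dx":0,"dy":-0.2,"dz":0,"wx":0,"wy":0,"wz":0,"claw":1},{"dx":0,"dy":-0.215,"dz":0,"wx":0,"wy":0,"wz":0,"claw":1},{"dx":0,"dy":-0.215,"dz":0,"wx":0,"wy":0,"wz":0,"claw":1},{"dx":0,"dy":-0.215,"dz":0,"wx":0,"wy":0,"wz":0,"claw":1},{"dx":0,"dy":-0.215,"dz":0,"wx":0,"wy":0,"wz":0,"claw":1}]}}

```text
t: 4.2
tcp_pos: [0.4625, -0.2588, 0.0448]
ee_rot: [[0.079, 0.997, 0.006], [0.997, -0.079, -0.001], [-0.001, 0.006, -1.0]]
force: [4.5, 1.6, 1.5]
opening: 0.0142
grip_force: 20.0
```

>>> {"method": "apply_moves", "body": {"motion": [{"dx":0,"dy":0,"dz":0,"wx":0,"wy":0,"wz":0,"claw":0},{"dx":0,"dy":0,"dz":0,"wx":0,"wy":0,"wz":0,"claw":0},{"dx":0,"dy":0,"dz":0,"wx":0,"wy":0,"wz":0,"claw":0},{"dx":0,"dy":0,"dz":-0.15,"wx":0,"wy":0,"wz":0,"claw":-0.1},{"dx":0,"dy":0,"dz":-0.35,"wx":0,"wy":0,"wz":0,"claw":-0.1},{"dx":0,"dy":0,"dz":-0.5,"wx":0,"wy":0,"wz":0,"claw":-0.1},{"dx":0.03,"dy":0.15,"dz":-0.5,"wx":0,"wy":0,"wz":0,"claw":-0.1},{"dx":0.03,"dy":0.3,"dz":-0.5,"wx":0,"wy":0,"wz":0,"claw":-0.1},{"dx":0.03,"dy":0.3,"dz":-0.5,"wx":0,"wy":0,"wz":0,"claw":-0.1}]}}

```text
t: 5.1
tcp_pos: [0.5391, -0.2575, 0.1684]
ee_rot: [[0.076, 0.997, 0.003], [0.997, -0.076, -0.001], [-0.001, 0.003, -1.0]]
force: [-1.6, -0.6, 0.9]
opening: 0.0515
grip_force: 0.0
```

```bash
python3 - <<'E'
from h import *
snap("wrist","w1"); snap("top","top2")
im=cv2.imread("pics/w1.png"); t=cv2.resize(cv2.imread("pics/top2.png")[150:246,270:354],None,fx=4,fy=4)
print(im.shape,t.shape)
c=np.zeros((384,800,3),np.uint8); c[:,:464]=im[:,24:488]; c[:t.shape[0],464:464+t.shape[1]]=t; cv2.imwrite("pics/c1.png",c)
s=env.observe();print(s["t"],s["tcp_pos"],s["opening"])
E
```

```text
(384, 512, 3) (384, 336, 3)
5.2 [ 0.5348046  -0.25647235  0.16764044] 0.05134973319621513
```

View pics/c1.png

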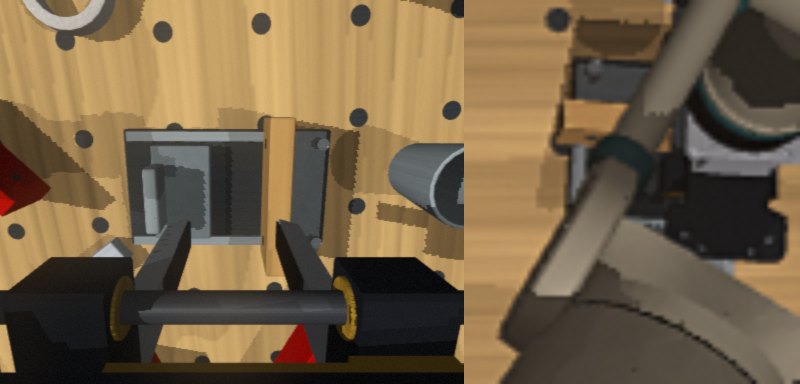

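The wrist view shows the jaw open and the board still upright, with the far end of its top edge at about (265–294, 118) in the crop. That is 289–318 in the full frame.

```bash
python3 - <<'E'
from h import *
print(px2w("w1",[(289,118),(318,118),(287,235),(319,235)],.074))
cmd([.580,-.268,.1676],-4.6);cmd([.580,-.268,.040],-4.6)
E
```

```text
[[ 0.57197501 -0.19180889  0.074     ]
 [ 0.59672969 -0.19367229  0.074     ]
 [ 0.56475085 -0.29827363  0.074     ]
 [ 0.59470821 -0.30056893  0.074     ]]
 dxyz [-0.032  0.184 -0.   ] w [-0.001 -0.     0.002] rows 0.9 ang -4.4
 dxyz [-0.032  0.185  0.51 ] w [-0.001 -0.     0.002] rows 2.7 ang -4.4
```

>>> {"method": "apply_moves", "body": {"motion": [{"dx":-0.032,"dy":0.18,"dz":0,"wx":0,"wy":0,"wz":0,"claw":-0.1},{"dx":-0.032,"dy":0.18,"dz":0.05,"wx":0,"wy":0,"wz":0,"claw":-0.1},{"dx":-0.032,"dy":0.18,"dz":0.2,"wx":0,"wy":0,"wz":0,"claw":-0.1},{"dx":-0.032,"dy":0.18,"dz":0.35,"wx":0,"wy":0,"wz":0,"claw":-0.1},{"dx":-0.032,"dy":0.18,"dz":0.47,"wx":0,"wy":0,"wz":0,"claw":-0.1},{"dx":-0.032,"dy":0.18,"dz":0.51,"wx":0,"wy":0,"wz":0,"claw":-0.1},{"dx":-0.032,"dy":0.18,"dz":0.51,"wx":0,"wy":0,"wz":0,"claw":0.2},{"dx":-0.032,"dy":0.18,"dz":0.51,"wx":0,"wy":0,"wz":0,"claw":0.7},{"dx":-0.032,"dy":0.18,"dz":0.51,"wx":0,"wy":0,"wz":0,"claw":0.7},{"dx":-0.032,"dy":0.18,"dz":0.51,"wx":0,"wy":0,"wz":0,"claw":0.7},{"dx":-0.032,"dy":0.18,"dz":0.51,"wx":0,"wy":0,"wz":0,"claw":0.7}], "grip_force": 15}}

```text
t: 6.3
tcp_pos: [0.5805, -0.2687, 0.0426]
ee_rot: [[0.078, 0.997, 0.003], [0.997, -0.078, -0.002], [-0.001, 0.003, -1.0]]
force: [-0.4, 0.2, 4.7]
opening: 0.0222
grip_force: 15.0
```

>>> {"method": "apply_moves", "body": {"motion": [{"dx":0,"dy":0,"dz":-0.1,"wx":0,"wy":0,"wz":0,"claw":0.7},{"dx":0,"dy":0,"dz":-0.22,"wx":0,"wy":0,"wz":0,"claw":0.7},{"dx":0,"dy":0,"dz":-0.36,"wx":0,"wy":0,"wz":0,"claw":0.7},{"dx":0.1,"dy":-0.01,"dz":-0.36,"wx":0,"wy":0,"wz":0,"claw":0.7},{"dx":0.27,"dy":-0.03,"dz":-0.36,"wx":0,"wy":0,"wz":0,"claw":0.7},{"dx":0.45,"dy":-0.05,"dz":-0.36,"wx":0,"wy":0,"wz":0,"claw":0.7},{"dx":0.63,"dy":-0.08,"dz":-0.36,"wx":0,"wy":0,"wz":0,"claw":0.7},{"dx":0.8,"dy":-0.1,"dz":-0.36,"wx":0,"wy":0,"wz":0,"claw":0.7},{"dx":0.91,"dy":-0.113,"dz":-0.36,"wx":0,"wy":0,"wz":0,"claw":0.7},{"dx":0.91,"dy":-0.113,"dz":-0.36,"wx":0,"wy":0,"wz":0,"claw":0.7},{"dx":0.91,"dy":-0.113,"dz":-0.2,"wx":0,"wy":0,"wz":0,"claw":0.7},{"dx":0.91,"dy":-0.113,"dz":-0.1,"wx":0,"wy":0,"wz":0,"claw":0.7}]}}

```text
t: 7.5
tcp_pos: [0.5688, -0.0396, 0.0651]
ee_rot: [[0.077, 0.997, 0.0], [0.997, -0.077, -0.001], [-0.001, 0.0, -1.0]]
force: [0.3, 0.3, -1.6]
opening: 0.022
grip_force: 15.0
```

```bash
python3 - <<'E'
from h import *
s=env.observe();print(s["t"],s["tcp_pos"],s["opening"],s["force"])
snap("scene","sc2",(230,100,380,260),4)
E
```

```text
7.5 [ 0.56879434 -0.03962899  0.06508978] 0.02199048133906654 [ 0.30187994  0.31423967 -1.57491626]
```

View pics/sc2.png

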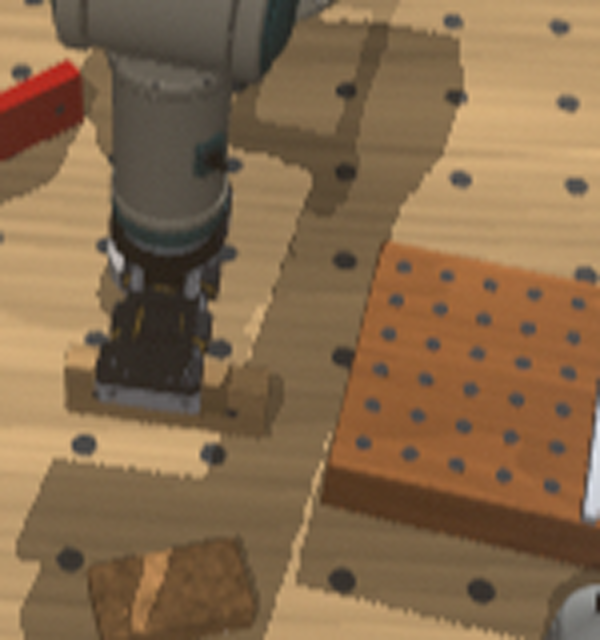

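The board is held level between vise and box, clear of the cork block. I'll lower it slowly.

>>> {"method": "apply_moves", "body": {"motion": [{"dx":0,"dy":0,"dz":0.06,"wx":0,"wy":0,"wz":0,"claw":0.7},{"dx":0,"dy":0,"dz":0.1,"wx":0,"wy":0,"wz":0,"claw":0.7},{"dx":0,"dy":0,"dz":0.12,"wx":0,"wy":0,"wz":0,"claw":0.7},{"dx":0,"dy":0,"dz":0.132,"wx":0,"wy":0,"wz":0,"claw":0.7},{"dx":0,"dy":0,"dz":0.132,"wx":0,"wy":0,"wz":0,"claw":0.7},{"dx":0,"dy":0,"dz":0.132,"wx":0,"wy":0,"wz":0,"claw":0.7}]}}

```text
t: 8.15
tcp_pos: [0.5695, -0.0393, 0.0336]
ee_rot: [[0.078, 0.997, 0.001], [0.997, -0.078, -0.0], [-0.0, 0.001, -1.0]]
force: [-0.0, -0.0, -0.9]
opening: 0.0221
grip_force: 15.0
```

>>> {"method": "apply_moves", "body": {"motion": [{"dx":0,"dy":0,"dz":0.008,"wx":0,"wy":0,"wz":0,"claw":0.7},{"dx":0,"dy":0,"dz":0.012,"wx":0,"wy":0,"wz":0,"claw":0.7},{"dx":0,"dy":0,"dz":0.014,"wx":0,"wy":0,"wz":0,"claw":0.7},{"dx":0,"dy":0,"dz":0.014,"wx":0,"wy":0,"wz":0,"claw":0.7}]}}

```text
t: 8.55
tcp_pos: [0.5694, -0.0391, 0.0306]
ee_rot: [[0.077, 0.997, 0.001], [0.997, -0.077, -0.0], [-0.0, 0.001, -1.0]]
force: [-1.0, 0.3, 4.6]
opening: 0.022
grip_force: 15.0
```

>>> {"method": "apply_moves", "body": {"motion": [{"dx":0,"dy":0,"dz":0,"wx":0,"wy":0,"wz":0,"claw":0.4},{"dx":0,"dy":0,"dz":0,"wx":0,"wy":0,"wz":0,"claw":0},{"dx":0,"dy":0,"dz":0,"wx":0,"wy":0,"wz":0,"claw":0},{"dx":0,"dy":0,"dz":-0.1,"wx":0,"wy":0,"wz":0,"claw":0},{"dx":0,"dy":0,"dz":-0.25,"wx":0,"wy":0,"wz":0,"claw":0},{"dx":0,"dy":0,"dz":-0.36,"wx":0,"wy":0,"wz":0,"claw":0},{"dx":0,"dy":0.1,"dz":-0.36,"wx":0,"wy":0,"wz":0,"claw":1},{"dx":0,"dy":0.2,"dz":-0.36,"wx":0,"wy":0,"wz":0,"claw":1},{"dx":0,"dy":0.2,"dz":-0.36,"wx":0,"wy":0,"wz":0,"claw":1},{"dx":0,"dy":0.2,"dz":-0.36,"wx":0,"wy":0,"wz":0,"claw":1},{"dx":0,"dy":0.2,"dz":-0.2,"wx":0,"wy":0,"wz":0,"claw":1},{"dx":0,"dy":0.2,"dz":-0.08,"wx":0,"wy":0,"wz":0,"claw":1}], "grip_force": 5}}

```text
t: 9.75
tcp_pos: [0.6171, -0.0428, 0.0485]
ee_rot: [[0.077, 0.997, -0.001], [0.997, -0.077, 0.0], [0.0, -0.001, -1.0]]
force: [-0.8, 0.7, -0.4]
opening: 0.0027
grip_force: 0.0
```

>>> {"method": "apply_moves", "body": {"motion": [{"dx":0,"dy":-0.04,"dz":0,"wx":0,"wy":0,"wz":0,"claw":1},{"dx":0,"dy":-0.08,"dz":0,"wx":0,"wy":0,"wz":0,"claw":1},{"dx":0,"dy":-0.1,"dz":0,"wx":0,"wy":0,"wz":0,"claw":1},{"dx":0,"dy":-0.12,"dz":0,"wx":0,"wy":0,"wz":0,"claw":1},{"dx":0,"dy":-0.14,"dz":0,"wx":0,"wy":0,"wz":0,"claw":1},{"dx":0,"dy":-0.16,"dz":0,"wx":0,"wy":0,"wz":0,"claw":1},{"dx":0,"dy":-0.18,"dz":0,"wx":0,"wy":0,"wz":0,"claw":1},{"dx":0,"dy":-0.2,"dz":0,"wx":0,"wy":0,"wz":0,"claw":1},{"dx":0,"dy":-0.21,"dz":0,"wx":0,"wy":0,"wz":0,"claw":1},{"dx":0,"dy":-0.21,"dz":0,"wx":0,"wy":0,"wz":0,"claw":1},{"dx":0,"dy":-0.21,"dz":-0.2,"wx":0,"wy":0,"wz":0,"claw":0},{"dx":0,"dy":-0.21,"dz":-0.4,"wx":0,"wy":0,"wz":0,"claw":-1}]}}

```text
t: 10.95
tcp_pos: [0.5654, -0.0388, 0.149]
ee_rot: [[0.078, 0.997, -0.004], [0.997, -0.078, 0.001], [0.001, -0.004, -1.0]]
force: [0.4, -0.2, 0.3]
opening: 0.0134
grip_force: 0.0
```

>>> {"method": "apply_moves", "body": {"motion": [{"dx":0,"dy":0,"dz":-0.1,"wx":0,"wy":0,"wz":0,"claw":-1},{"dx":0,"dy":0,"dz":-0.2,"wx":0,"wy":0,"wz":0,"claw":-1},{"dx":0,"dy":-0.05,"dz":-0.2,"wx":0,"wy":0,"wz":0,"claw":-1},{"dx":0,"dy":-0.05,"dz":-0.2,"wx":0,"wy":0,"wz":0,"claw":-1}]}}

```text
t: 11.35
tcp_pos: [0.5521, -0.0377, 0.1991]
ee_rot: [[0.078, 0.997, -0.002], [0.997, -0.078, 0.0], [0.0, -0.002, -1.0]]
force: [0.2, -1.3, 0.8]
opening: 0.0452
grip_force: 0.0
```

```bash
python3 - <<'E'
from h import *
snap("wrist","w3",None,1.5); s=env.observe();print(s["t"],s["tcp_pos"],s["opening"])
E
```

```text
11.4 [ 0.55236275 -0.03769192  0.19826126] 0.048905319812962235
```

View pics/w3.png

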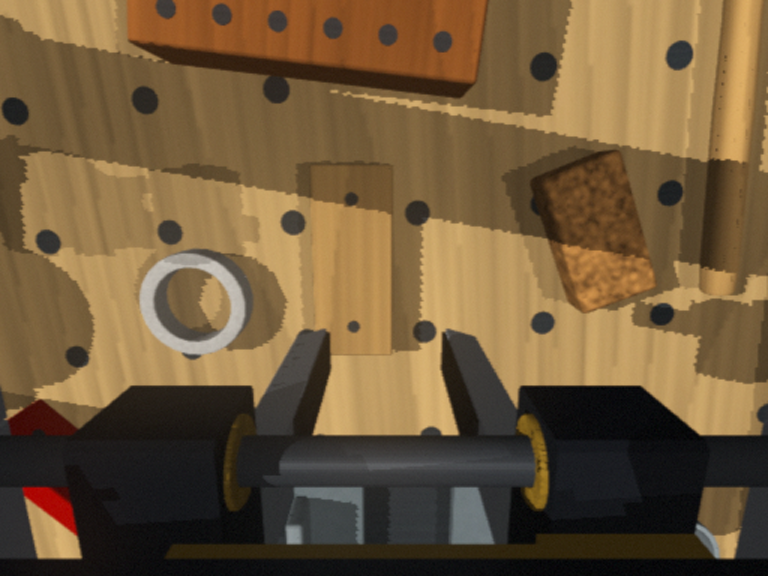

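The board lies flat. Its corners in the enlarged view are (312,164), (391,164), (392,354) and (316,354).

```bash
python3 - <<'E'
from h import *
p=px2w("w3",np.array([(312,164),(391,164),(392,354),(316,354)])/1.5,.022); print(p,p.mean(0))
e=p[0]+p[1]-p[2]-p[3]; y=np.degrees(np.arctan2(-e[0],e[1])); print(np.linalg.norm(e)/2,y)
m=p.mean(0); cmd([m[0],m[1],.1983],y); cmd([m[0],m[1],.004],y)
E
```

```text
[[ 0.50390313  0.04299254  0.022     ]
 [ 0.56196535  0.03854361  0.022     ]
 [ 0.5518118  -0.11044861  0.022     ]
 [ 0.4901255  -0.1057621   0.022     ]] [ 0.52695145 -0.03366864  0.022     ]
0.14935351699174368 -4.595227397787988
 dxyz [ 0.008 -0.103  0.   ] w [-0.002 -0.     0.002] rows 0.5 ang -4.5
 dxyz [ 0.008 -0.101  0.777] w [-0.002 -0.     0.002] rows 3.9 ang -4.5
```

>>> {"method": "apply_moves", "body": {"motion": [{"dx":0.01,"dy":-0.103,"dz":0.1,"wx":0,"wy":0,"wz":0,"claw":-1},{"dx":0.01,"dy":-0.103,"dz":0.25,"wx":0,"wy":0,"wz":0,"claw":-1},{"dx":0.01,"dy":-0.103,"dz":0.4,"wx":0,"wy":0,"wz":0,"claw":-1},{"dx":0.01,"dy":-0.103,"dz":0.5,"wx":0,"wy":0,"wz":0,"claw":-1},{"dx":0.01,"dy":-0.103,"dz":0.58,"wx":0,"wy":0,"wz":0,"claw":-1},{"dx":0.01,"dy":-0.103,"dz":0.66,"wx":0,"wy":0,"wz":0,"claw":-1},{"dx":0.01,"dy":-0.103,"dz":0.72,"wx":0,"wy":0,"wz":0,"claw":-1},{"dx":0.01,"dy":-0.103,"dz":0.76,"wx":0,"wy":0,"wz":0,"claw":-1},{"dx":0.01,"dy":-0.103,"dz":0.772,"wx":0,"wy":0,"wz":0,"claw":-1},{"dx":0.01,"dy":-0.103,"dz":0.772,"wx":0,"wy":0,"wz":0,"claw":-1}], "grip_force": 15}}

```text
t: 12.4
tcp_pos: [0.528, -0.0334, 0.0057]
ee_rot: [[0.078, 0.997, -0.002], [0.997, -0.078, 0.0], [0.0, -0.002, -1.0]]
force: [-0.1, -1.1, 1.1]
opening: 0.0938
grip_force: 0.0
```

>>> {"method": "apply_moves", "body": {"motion": [{"dx":0,"dy":0,"dz":0,"wx":0,"wy":0,"wz":0,"claw":-0.5},{"dx":0,"dy":0,"dz":0,"wx":0,"wy":0,"wz":0,"claw":0},{"dx":0,"dy":0,"dz":0,"wx":0,"wy":0,"wz":0,"claw":0},{"dx":0,"dy":0,"dz":0,"wx":0,"wy":0,"wz":0,"claw":0},{"dx":0,"dy":0,"dz":0,"wx":0,"wy":0,"wz":0,"claw":0},{"dx":0,"dy":0,"dz":0,"wx":0,"wy":0,"wz":0,"claw":0}], "grip_force": 15}}

```text
t: 13.0
tcp_pos: [0.5281, -0.0334, 0.0068]
ee_rot: [[0.078, 0.997, -0.001], [0.997, -0.078, 0.0], [0.0, -0.001, -1.0]]
force: [-1.7, -0.1, 4.9]
opening: 0.062
grip_force: 15.0
```

>>> {"method": "apply_moves", "body": {"motion": [{"dx":0,"dy":0,"dz":-0.08,"wx":0,"wy":0,"wz":0,"claw":0},{"dx":0,"dy":0,"dz":-0.22,"wx":0,"wy":0,"wz":0,"claw":0},{"dx":0,"dy":0,"dz":-0.38,"wx":0,"wy":0,"wz":0,"claw":0},{"dx":0.07,"dy":-0.01,"dz":-0.46,"wx":0,"wy":0,"wz":0.02,"claw":0},{"dx":0.2,"dy":-0.02,"dz":-0.46,"wx":0,"wy":0,"wz":0.04,"claw":0},{"dx":0.37,"dy":-0.03,"dz":-0.46,"wx":0,"wy":0,"wz":0.068,"claw":0},{"dx":0.55,"dy":-0.05,"dz":-0.46,"wx":0,"wy":0,"wz":0.068,"claw":0},{"dx":0.72,"dy":-0.06,"dz":-0.46,"wx":0,"wy":0,"wz":0.068,"claw":0},{"dx":0.84,"dy":-0.073,"dz":-0.46,"wx":0,"wy":0,"wz":0.068,"claw":0},{"dx":0.887,"dy":-0.073,"dz":-0.46,"wx":0,"wy":0,"wz":0.068,"claw":0},{"dx":0.887,"dy":-0.073,"dz":-0.46,"wx":0,"wy":0,"wz":0.068,"claw":0}]}}

```text
t: 14.1
tcp_pos: [0.5277, 0.1902, 0.1211]
ee_rot: [[0.181, 0.984, 0.0], [0.984, -0.181, -0.0], [-0.0, 0.0, -1.0]]
force: [-0.6, -0.6, -1.5]
opening: 0.0618
grip_force: 15.0
```

```bash
python3 - <<'E'
from h import *
s=env.observe();print(s["t"],s["tcp_pos"],s["opening"],s["force"])
cmd([.527,.189,.068],-10.7)
snap("wrist","w4",None,1.5)
E
```

```text
14.1 [0.5276648  0.19017017 0.12112003] 0.06180982369369589 [-0.6451294  -0.62266082 -1.51455975]
 dxyz [-0.005 -0.002  0.212] w [0.    0.    0.003] rows 1.1 ang -10.4
```

View pics/w4.png

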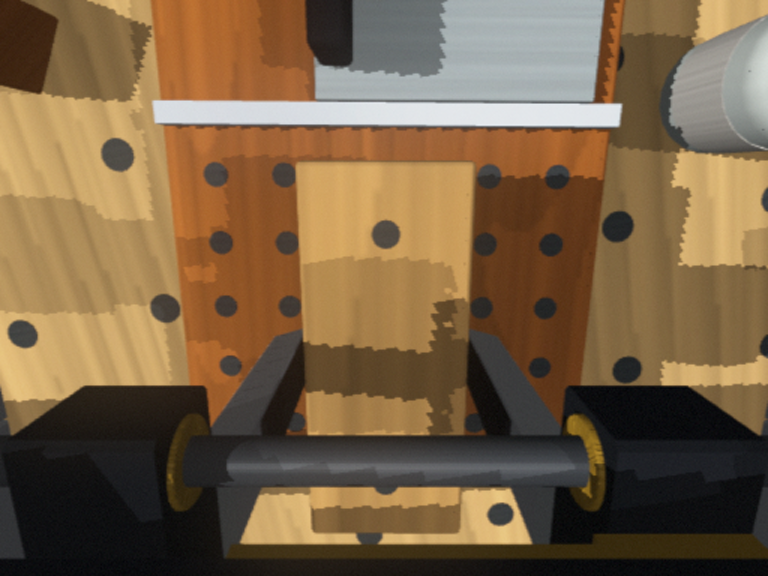

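```bash
python3 - <<'E'
from h import *
e=px2w("w4",np.array([(297,162),(474,162),(311,503),(461,503)])/1.5,.137);print(e,e.mean(0))
h=px2w("w4",np.array([(216,174),(557,177),(230,366),(540,367)])/1.5,.06);r1=(h[0]+h[1])/2;r4=(h[2]+h[3])/2;print(h,"grid ctr",r1+(r4-r1)*2/3, np.linalg.norm(r1-r4))
x=h[1]-h[0]; print(np.degrees(np.arctan2(x[1],x[0])))
E
```

```text
[[0.51147233 0.26797602 0.137     ]
 [0.57048024 0.25719171 0.137     ]
 [0.48695071 0.13598256 0.137     ]
 [0.54716151 0.12497267 0.137     ]] [0.5290162  0.19653074 0.137     ]
[[0.45686874 0.27387859 0.06      ]
 [0.62458826 0.24174213 0.06      ]
 [0.43709865 0.1726314  0.06      ]
 [0.60583727 0.14117922 0.06      ]] grid ctr [0.52788814 0.19054033 0.06      ] 0.1027268159381761
-10.846880358124615
```

>>> {"method": "apply_moves", "body": {"motion": [{"dx":0,"dy":0,"dz":0.08,"wx":0,"wy":0,"wz":0,"claw":0},{"dx":0,"dy":0,"dz":0.15,"wx":0,"wy":0,"wz":0,"claw":0},{"dx":0,"dy":0,"dz":0.19,"wx":0,"wy":0,"wz":0,"claw":0},{"dx":0,"dy":0,"dz":0.205,"wx":0,"wy":0,"wz":0,"claw":0},{"dx":0,"dy":0,"dz":0.215,"wx":0,"wy":0,"wz":0,"claw":0},{"dx":0,"dy":0,"dz":0.215,"wx":0,"wy":0,"wz":0,"claw":0},{"dx":0,"dy":0,"dz":0.215,"wx":0,"wy":0,"wz":0,"claw":0}]}}

```text
t: 14.85
tcp_pos: [0.5282, 0.189, 0.0684]
ee_rot: [[0.184, 0.983, 0.001], [0.983, -0.184, 0.0], [0.001, 0.001, -1.0]]
force: [-0.9, 0.5, -1.5]
opening: 0.0618
grip_force: 15.0
```

>>> {"method": "apply_moves", "body": {"motion": [{"dx":0,"dy":0,"dz":0.006,"wx":0,"wy":0,"wz":0,"claw":0},{"dx":0,"dy":0,"dz":0.01,"wx":0,"wy":0,"wz":0,"claw":0},{"dx":0,"dy":0,"dz":0.01,"wx":0,"wy":0,"wz":0,"claw":0},{"dx":0,"dy":0,"dz":0.01,"wx":0,"wy":0,"wz":0,"claw":0}]}}

```text
t: 15.25
tcp_pos: [0.5283, 0.1892, 0.0668]
ee_rot: [[0.183, 0.983, 0.002], [0.983, -0.183, 0.0], [0.001, 0.002, -1.0]]
force: [-0.9, -0.8, 6.2]
opening: 0.0618
grip_force: 15.0
```

Contact is confirmed at about 6 N. I'll release, go up and look.

>>> {"method": "apply_moves", "body": {"motion": [{"dx":0,"dy":0,"dz":0,"wx":0,"wy":0,"wz":0,"claw":-0.6},{"dx":0,"dy":0,"dz":0,"wx":0,"wy":0,"wz":0,"claw":-1},{"dx":0,"dy":0,"dz":0,"wx":0,"wy":0,"wz":0,"claw":-1},{"dx":0,"dy":0,"dz":-0.05,"wx":0,"wy":0,"wz":0,"claw":-1},{"dx":0,"dy":0,"dz":-0.2,"wx":0,"wy":0,"wz":0,"claw":-1},{"dx":0,"dy":0,"dz":-0.4,"wx":0,"wy":0,"wz":0,"claw":-1},{"dx":0.1,"dy":-0.1,"dz":-0.55,"wx":0,"wy":0,"wz":0,"claw":-0.5},{"dx":0.2,"dy":-0.1,"dz":-0.6,"wx":0,"wy":0,"wz":0,"claw":0},{"dx":0.3,"dy":-0.1,"dz":-0.6,"wx":0,"wy":0,"wz":0,"claw":-0.1},{"dx":0.3,"dy":-0.1,"dz":-0.6,"wx":0,"wy":0,"wz":0,"claw":-0.1}]}}

```text
t: 16.25
tcp_pos: [0.5175, 0.27, 0.2169]
ee_rot: [[0.181, 0.984, 0.003], [0.984, -0.181, 0.002], [0.003, 0.003, -1.0]]
force: [-1.1, 0.5, -0.3]
opening: 0.0655
grip_force: 0.0
```

```bash
python3 - <<'E'
from h import *
s=env.observe();print(s["t"],s["tcp_pos"],s["opening"],s["force"])
snap("wrist","w5",None,1.5)
E
```

```text
16.25 [0.5174929  0.27001102 0.21686656] 0.0655432492352685 [-1.07588529  0.50397409 -0.25823163]
```

View pics/w5.png

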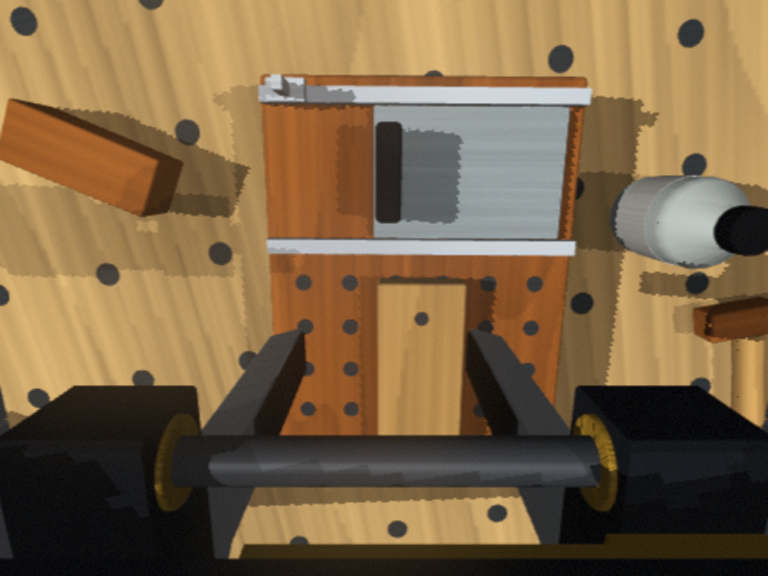

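The board is on the grille. The handle is at (376–402, 122–222) and the post at about (283,85). I'll enlarge that corner for the post top.

```bash
python3 - <<'E'
from h import *
recrop("w5","w5c",(165,42,285,162),5)
E
```

```text
(no output)
```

View pics/w5c.png

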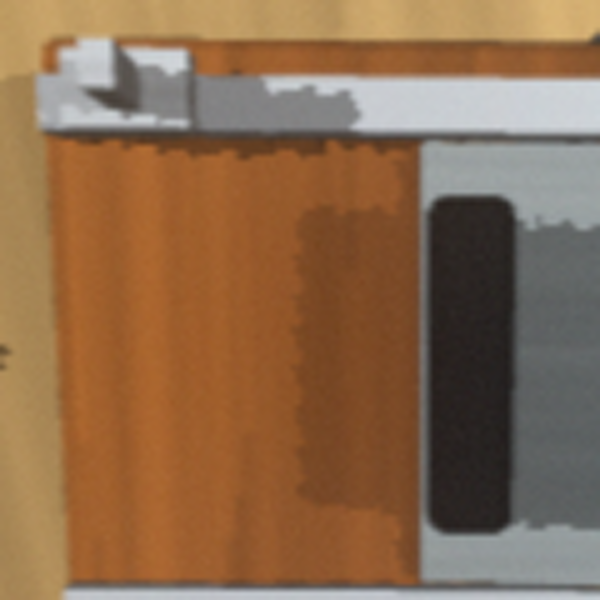

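```bash
python3 - <<'E'
from h import *
q=np.array([(471,365),(96,63),(124,85)])/5+[165,42]
p=px2w("w5",q,[.1035,.104,.075]); print(p)
h=px2w("w5",np.array([(471,200),(471,530)])/5+[165,42],.1035); print(np.linalg.norm(h[0]-h[1]))
th=np.radians(-10.8); R=np.array([[np.cos(th),np.sin(th)],[-np.sin(th),np.cos(th)]])
print((R@(p[1]-p[0])[:2]),(R@(p[2]-p[0])[:2]))
# same from top/post
t=px2w("top1",B([(12,412)]),.104); print(R@(t[0]-p[0])[:2])
cmd([p[0][0],p[0][1],.2169],-10.8);cmd([p[0][0],p[0][1],.078],-10.8)
E
```

```text
[[0.53260296 0.33927206 0.1035    ]
 [0.4773595  0.4012762  0.104     ]
 [0.47658037 0.40271284 0.075     ]]
0.05846966435334189
[-0.06588337  0.05055428] [-0.0669179   0.05181948]
[-0.06642786  0.05009143]
 dxyz [ 0.291  0.011 -0.004] w [ 0.001 -0.     0.004] rows 1.5 ang -10.5
 dxyz [0.291 0.01  0.552] w [ 0.001 -0.     0.004] rows 3.1 ang -10.5
```

>>> {"method": "apply_moves", "body": {"motion": [{"dx":0.15,"dy":0.01,"dz":0,"wx":0,"wy":0,"wz":0.004,"claw":-0.1},{"dx":0.29,"dy":0.01,"dz":0,"wx":0,"wy":0,"wz":0.004,"claw":-0.1},{"dx":0.29,"dy":0.01,"dz":0.1,"wx":0,"wy":0,"wz":0.004,"claw":-0.1},{"dx":0.29,"dy":0.01,"dz":0.25,"wx":0,"wy":0,"wz":0.004,"claw":-0.1},{"dx":0.29,"dy":0.01,"dz":0.4,"wx":0,"wy":0,"wz":0.004,"claw":-0.1},{"dx":0.29,"dy":0.01,"dz":0.5,"wx":0,"wy":0,"wz":0.004,"claw":-0.1},{"dx":0.29,"dy":0.01,"dz":0.55,"wx":0,"wy":0,"wz":0.004,"claw":-0.1},{"dx":0.29,"dy":0.01,"dz":0.55,"wx":0,"wy":0,"wz":0.004,"claw":0.4},{"dx":0.29,"dy":0.01,"dz":0.55,"wx":0,"wy":0,"wz":0.004,"claw":1},{"dx":0.29,"dy":0.01,"dz":0.55,"wx":0,"wy":0,"wz":0.004,"claw":1},{"dx":0.29,"dy":0.01,"dz":0.55,"wx":0,"wy":0,"wz":0.004,"claw":1},{"dx":0.29,"dy":0.01,"dz":0.55,"wx":0,"wy":0,"wz":0.004,"claw":1}], "grip_force": 30}}

```text
t: 17.5
tcp_pos: [0.532, 0.3386, 0.079]
ee_rot: [[0.19, 0.982, -0.0], [0.982, -0.19, 0.001], [0.001, -0.001, -1.0]]
force: [1.6, -0.4, 4.8]
opening: 0.0158
grip_force: 30.0
```

>>> {"method": "apply_moves", "body": {"motion": [{"dx":0,"dy":0,"dz":0,"wx":0,"wy":0,"wz":0,"claw":1},{"dx":0,"dy":0,"dz":0,"wx":0,"wy":0,"wz":0,"claw":1}]}}

```text
t: 17.7
tcp_pos: [0.532, 0.3387, 0.079]
ee_rot: [[0.189, 0.982, -0.0], [0.982, -0.189, 0.001], [0.001, -0.0, -1.0]]
force: [-3.4, 1.3, 6.8]
opening: 0.0161
grip_force: 30.0
```

>>> {"method": "apply_moves", "body": {"motion": [{"dx":0,"dy":-0.03,"dz":0,"wx":0,"wy":0,"wz":0,"claw":1},{"dx":0,"dy":-0.06,"dz":0,"wx":0,"wy":0,"wz":0,"claw":1},{"dx":0,"dy":-0.09,"dz":0,"wx":0,"wy":0,"wz":0,"claw":1},{"dx":0,"dy":-0.12,"dz":0,"wx":0,"wy":0,"wz":0,"claw":1},{"dx":0,"dy":-0.15,"dz":0,"wx":0,"wy":0,"wz":0,"claw":1},{"dx":0,"dy":-0.18,"dz":0,"wx":0,"wy":0,"wz":0,"claw":1},{"dx":0,"dy":-0.21,"dz":0,"wx":0,"wy":0,"wz":0,"claw":1},{"dx":0,"dy":-0.24,"dz":0,"wx":0,"wy":0,"wz":0,"claw":1},{"dx":0,"dy":-0.26,"dz":0,"wx":0,"wy":0,"wz":0,"claw":1},{"dx":0,"dy":-0.264,"dz":0,"wx":0,"wy":0,"wz":0,"claw":1},{"dx":0,"dy":-0.264,"dz":0,"wx":0,"wy":0,"wz":0,"claw":1},{"dx":0,"dy":-0.264,"dz":0,"wx":0,"wy":0,"wz":0,"claw":1}]}}

```text
t: 18.9
tcp_pos: [0.4743, 0.3498, 0.079]
ee_rot: [[0.188, 0.982, 0.013], [0.982, -0.188, -0.001], [0.002, 0.013, -1.0]]
force: [10.8, -4.5, -1.3]
opening: 0.0159
grip_force: 30.1
```

```bash
python3 - <<'E'
from h import *
s=env.observe();p=s["tcp_pos"]; print(s["t"],p,s["opening"],s["force"])
th=np.radians(-10.8); x=np.array([np.cos(th),np.sin(th)])
print("moved",x@(p[:2]-[.532,.3387]),"rel post",x@(p[:2]-[.4774,.4013]))
E
```

```text
18.9 [0.47433523 0.34975944 0.07896078] 0.015931169374695974 [10.81559922 -4.49690046 -1.29061434]
moved -0.05871569803852613 rel post 0.006647256144326672
```

>>> {"method": "apply_moves", "body": {"motion": [{"dx":0,"dy":-0.015,"dz":0,"wx":0,"wy":0,"wz":0,"claw":1},{"dx":0,"dy":-0.028,"dz":0,"wx":0,"wy":0,"wz":0,"claw":1},{"dx":0,"dy":-0.028,"dz":0,"wx":0,"wy":0,"wz":0,"claw":1},{"dx":0,"dy":-0.028,"dz":0,"wx":0,"wy":0,"wz":0,"claw":1}]}}

```text
t: 19.3
tcp_pos: [0.4675, 0.351, 0.079]
ee_rot: [[0.188, 0.982, 0.013], [0.982, -0.188, -0.001], [0.002, 0.013, -1.0]]
force: [11.1, -4.8, -1.0]
opening: 0.0161
grip_force: 30.1
```

```bash
python3 - <<'E'
from h import *
s=env.observe();p=s["tcp_pos"]; print(s["t"],p,s["opening"],s["force"])
th=np.radians(-10.8); x=np.array([np.cos(th),np.sin(th)])
print("moved",x@(p[:2]-[.532,.3387]),"rel post",x@(p[:2]-[.4774,.4013]))
E
```

```text
19.3 [0.4675255  0.35104727 0.07896939] 0.01606354625898243 [11.06893838 -4.76495988 -0.96514182]
moved -0.06564613062196256 rel post -0.00028317643910976315
```

>>> {"method": "apply_moves", "body": {"motion": [{"dx":0,"dy":0.015,"dz":0,"wx":0,"wy":0,"wz":0,"claw":1},{"dx":0,"dy":0.026,"dz":0,"wx":0,"wy":0,"wz":0,"claw":1},{"dx":0,"dy":0.026,"dz":0,"wx":0,"wy":0,"wz":0,"claw":0.5},{"dx":0,"dy":0.026,"dz":0,"wx":0,"wy":0,"wz":0,"claw":0},{"dx":0,"dy":0.026,"dz":0,"wx":0,"wy":0,"wz":0,"claw":0},{"dx":0,"dy":0.026,"dz":0,"wx":0,"wy":0,"wz":0,"claw":0},{"dx":0,"dy":0.026,"dz":-0.1,"wx":0,"wy":0,"wz":0,"claw":0},{"dx":0,"dy":0.026,"dz":-0.25,"wx":0,"wy":0,"wz":0,"claw":0},{"dx":0,"dy":0.026,"dz":-0.42,"wx":0,"wy":0,"wz":0,"claw":0},{"dx":-0.1,"dy":0.026,"dz":-0.55,"wx":0,"wy":0,"wz":0,"claw":0},{"dx":-0.26,"dy":0.1,"dz":-0.56,"wx":0,"wy":0,"wz":0,"claw":0},{"dx":-0.26,"dy":0.1,"dz":-0.56,"wx":0,"wy":0,"wz":0,"claw":0}]}}

```text
t: 20.5
tcp_pos: [0.4744, 0.28, 0.2195]
ee_rot: [[0.193, 0.981, 0.004], [0.981, -0.193, -0.001], [-0.001, 0.004, -1.0]]
force: [0.4, 1.0, -0.4]
opening: 0.047
grip_force: 0.0
```

```bash
python3 - <<'E'
from h import *
s=env.observe();print(s["t"],s["tcp_pos"],s["opening"],s["force"])
snap("wrist","w6",None,1.5)
E
```

```text
20.5 [0.47439882 0.2799952  0.21947351] 0.04698658304218732 [ 0.40302869  1.03183583 -0.36065247]
```

View pics/w6.png

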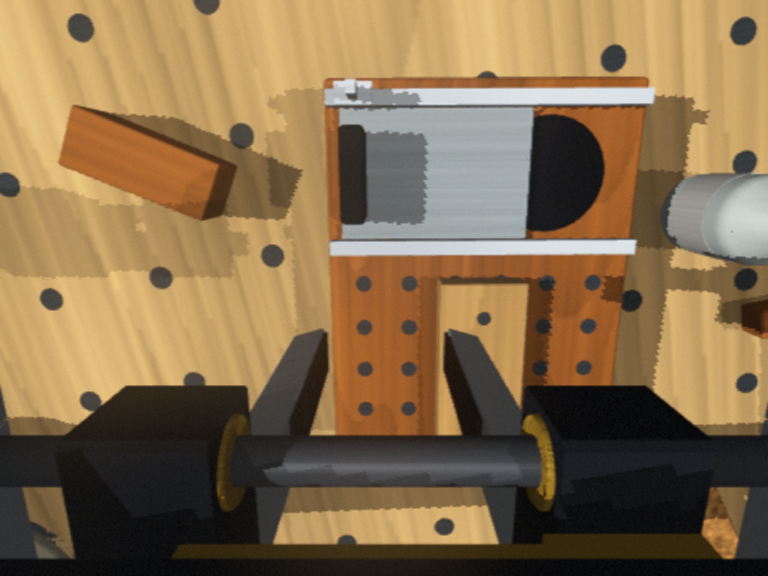

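The handle (column centre ≈352) is level with the post top (≈350), the port is uncovered, and the board sits undisturbed on the grille. I'm handing in.

```bash
python3 -c "
from cell import env
print(env.hand_in())"
```

```text
the job is handed in; nothing more can be done
None
```

The job is handed in after about 20.5 s of robot time, but the hand-in gave no verdict: the vise jaw is about 54 mm open, the board was laid flat on the bench, released, then set flat and centred on the perforated top, the gate handle is level with the index post to about 1 mm, and everything is released.

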